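Stamp an elbow casting in the lever press and rack it

ROBOT

A 6-joint arm with a two-finger parallel gripper is mounted at the origin on the work surface; the furniture and walls round the work are solid. World frame = base frame: x ahead of the robot, y to its left, z up, the work surface at z = 0. Lengths are in m, angles in rad, forces in N, time in s.
With the tool pointing down it reaches from about 0.3 to 0.85 m from the base axis. Payload 4.2 kg.
Tool frame: the origin (TCP) lies midway between the tips of the shut fingers; the grasp point (between the pads) lies 19 mm behind it; y points along the fingers, x is the direction in which the jaws open and shut, and the axes are right-handed (so a half turn about y gives the same grasp; the last joint's range is limited). The gripper opens to 91 mm and grips with 3 to 60 N. Pads are 32 mm wide; open, the fingers measure 118 mm over their backs; the gripper's body (76 mm by 178 mm) begins 60 mm behind the grasp point.
Start: joints at [1.086, 0.32, 1.565, -0, 1.257, -0.02], TCP at [0.258, 0.514, 0.214] pointing down, gripper open.
Joint ranges: [-3.11, 3.11], [-0.84, 2.01], [0.21, 2.61], [-1.34, 4.49], [0.05, 2.63], [-2.56, 2.56]. Speed limits (rad/s): [2.57, 2.57, 3.14, 3.14, 3.14, 3.14].

INTERFACE

Orientations are given as a unit quaternion [x, y, z, w].
In Python, from rig import bot gives the robot as it stands. The module is installed in compiled form; this text tells all that it offers.
- The arm moves only by the tool send_rows, never from a script. Its argument "targets" is a list of rows, each a list of 2 entries, a list of its own where there are three numbers: the shift along the tool's x, y, z in mm, then the turn, a rotation vector about the tool's x, y, z in degrees. A call has 1 to 12 rows; each row shifts and turns the commanded pose from where the row before left it, along the tool's axes as they then stand; what a row does not reach is not made up. A row lasts 1/10 s, in which the tool goes at most 50 mm and 8.59 degrees, less where a joint would pass 70% of its speed; a pose out of reach is approached as far as the arm can. A call is refused whole if a number of a shift passes 50 or a number of a turn 8.59, either way. A call with a gripper value outside its range is refused whole. "gripper" is the finger opening in mm, from 0 to 91.2, set as the call begins (left out, the last holds). The fingers move at their own pace and stop on an object; "squeeze" is the grip in N (left out, the last holds). Time passes only in rows, so rows that do not move let the fingers close. It gives the time, the measured TCP pose, the force and the opening at its end, in the units of the state.
- bot.read_state(): the state, without advancing time (a new reading comes with each control period).
- bot.get_image(name): name is "scene" or "side" or "wrist"; returns a dict with "color" (384x512x3 uint8, red, green, blue), "depth" (384x512 float32, m along the optical axis (not along the pixel's ray), 0 where there is no reading), "fovy" (degrees; the focal length in pixels is half the picture's height over the tangent of half this angle, whatever the lens; pixels are square), "cx", "cy" (the principal point, pixels), "R" (3x3) and "t" (3): a world point X has camera coordinates R X + t. Camera axes: x right, y down, z forward; pixel columns grow to the right and rows downward; lengths in m; the calibration is good to about 2 mm. A picture is of the moment at which its call begins.
- bot.close_job(): hands the job in, once; it reports no verdict.
The state is a dict: "clock": time; "joint_positions": joint angles; "qvel": joint speeds; "joint_efforts": joint torques, N m; "ee_pos": TCP position; "ee_rot": TCP orientation; "ft_force": force on the tool from outside, world axes, zero at the start; "moment": the same for the moment, N m; "finger_gap": opening from 0.0 (shut) to 1.0 (fully open).
Only numpy, scipy, OpenCV 4.12 (cv2) and the standard library are available. Lean on these libraries where they do the work, as an engineer would, in place of code of your own. Each camera call takes 0.05 s, during which the arm holds its last target. There are 200 camera calls.

TASK

One grey elbow casting still stands on the bench mat in front of the robot, outside the carrier. Stand it upright in the nest of the green marking press, between the rails, with the flat pad on its back facing the ram and its side tube pointing away from the ram, and let go of it; then swing the press's red-handled lever to its stop and let it return fully home. Finally take the stamped casting out and stand it upright in the one empty well of the grey carrier (the one with the yellow liner), leaving the other castings and the green sanding block where they are.

Things in the scene. Friction and masses are not known exactly. Their poses are not given: they have to be found in the camera images.
- raw_elbow: grey cast-aluminium elbow fitting, 65 x 74 x 50 mm, 85 g; the one to stamp, standing on the 3 mm mat on the bench at the start. Origin: centre of its underside, z up. In mm: side tube 27 thick along +x to x = 33, axis at z = 27, top at 40; flat pad 22 wide facing -x at x = -33, z = 8 to 28; foot x = -29 to 12, with a 6 thick flange at y = -37 to 37 (x = -17 to 1)
- collar (a point): point on raw_elbow at x = -8, y = 0, z = 40 mm of its frame: middle of its upright round collar (32 mm diameter, from z = 30 to the top of the casting at z = 50), where it is gripped, best with the fingers closing along the casting's y
- done_elbow_a: grey cast-aluminium elbow fitting, 65 x 74 x 50 mm, 85 g; same shape and axes as raw_elbow; already stamped, stands in a well of the carrier
- done_elbow_b: grey cast-aluminium elbow fitting, 65 x 74 x 50 mm, 85 g; same shape and axes as raw_elbow; already stamped, stands in another well of the carrier
- nest (a point): point on the nest floor of the press, 12 mm above the bench, z up. A casting set down with its origin here and its axes parallel to these is seated; up to 10 mm further to -x also serves, the ram pushes it home to about x = +2. Rails 10 mm high at the sides (inner faces y = -40.5 and 40.5, x = -30 to 14 mm) and a fence 10 mm high at x = 14.5 to 24.5
- press: marking press fixed to the bench, base plate 215 x 120 x 12 mm; origin under the nest, axes as point nest. The ram, 16 mm thick, 30 mm above the bench, comes from -x: its tip is at x = -59 mm at rest, -31 at full stroke. A green block stands at x = -66 to -146, y = -30 to 30, 58 mm high; the lever turns on it at x = -115
- lever (a joint): lever of the press, a horizontal bar swinging about a vertical axis; 0 = at rest, 1.0 rad = at its stop; it grows counter-clockwise seen from above (the handle comes towards the robot). A spring of about 3 N at the handle at rest and 8 N at the stop brings it back. It drives the ram
- knob (a point): middle of the grip height of the upright red handle at the end of the lever, 111 mm above the bench; the handle is 24 mm in diameter, from 78 to 136 mm above the bench, and moves with the lever
- lever_hinge (a point): point on the vertical axis of the lever at the height of knob; the handle's axis runs round it at 130 mm
- carrier: grey open carrier fixed to the bench, 96 (x) x 296 (y) x 36 mm, origin at the centre of its underside. Three wells in a row along y, centres at y = -97, 0 and 97, each 86 x 92 mm inside, 25 mm deep, floor 11 mm above the bench, walls 5 mm thick; two wells hold a finished casting each
- liner: yellow liner plate, 80 x 86 x 2 mm, lying fixed on the floor of the one empty well of the carrier; origin at the centre of its underside, 11 mm above the bench (its top is at 13 mm)
- bench_vise: dark bench vice bolted to the bench between the press and the carrier, not used: about 155 mm high, reaching 130 mm from its origin towards the robot (low down; 100 mm at the top), 70 mm to either side; carry things over it or round it
- cap: bystander: round grey cap casting, 68 x 70 x 21 mm, lying on the bench; origin at the centre of its underside
- sanding_block: bystander: green sanding block, 55 x 100 x 28 mm; origin at the centre of its underside

How it is judged:
By the outcome, as a careful person would: the job done as asked, in the order asked, and still so for the second after the job is handed in, with the robot touching nothing.
It also fails if it takes over 72 s, if anything falls off the work surface, if the arm or the gripper's body presses on something with over 40 N, if the wrist force passes 120 N, or if a joint passes its speed limit or range.

## Working session

There is one attempt and no reset: what is moved stays moved. The work goes in short steps, Python scripts to look and compute and a tool call to move; the robot and the scene stay as the last step left them, time stands still between calls to the robot, and variables do not carry over. Pictures are saved under pics/ and viewed, about 8 in all and at most 12, crops included, and the job is handed in when it is done.

Besides the shell and the picture viewer there is one more tool, called after "Call:" as name([rows], argument=value, ...), one row to a line, values as JSON. send_rows: Moves the arm, as the interface text tells. Its arguments: {"type":"object","properties":{"targets":{"type":"array"},"gripper":{"type":"number"},"squeeze":{"type":"number"}},"required":["targets"]}

```bash
mkdir -p pics
cat > h.py <<'E'
import numpy as np, cv2
from rig import bot
def grab(n):
    d=bot.get_image(n); np.savez(f'{n}.npz',**d); return d
def cloud(d):
    H,W=d['depth'].shape; f=H/2/np.tan(np.radians(d['fovy'])/2)
    v,u=np.mgrid[:H,:W]; z=d['depth']
    c=np.stack([(u-d['cx'])/f*z,(v-d['cy'])/f*z,z],-1)
    P=(c-d['t'])@d['R']; P[z==0]=np.nan
    return P
E
python3 - <<'E'
from h import *
print(bot.read_state())
for n in('scene','side'):
    d=grab(n); cv2.imwrite(f'pics/{n}0.png',cv2.cvtColor(d['color'],cv2.COLOR_RGB2BGR))
    print(n,d['fovy'],-d['R'].T@d['t'],d['R'][2],(d['depth']>0).mean())
E
```

```text
{'clock': 0.0, 'joint_positions': array([ 1.08598546e+00,  3.20323158e-01,  1.56564712e+00,  8.35034518e-06,
        1.25739057e+00, -1.99610144e-02]), 'qvel': array([-4.46494747e-04,  9.69319543e-05, -1.60153389e-03, -1.66183810e-04,
       -4.69225109e-04, -4.72628749e-04]), 'joint_efforts': array([ 1.18031210e-03, -4.12466812e+01, -2.31974423e+01,  7.28930952e-02,
        4.53496724e-02, -1.39139865e-04]), 'ee_pos': array([0.25751523, 0.51356561, 0.21311471]), 'ee_rot': array([ 0.6020398 ,  0.37084562, -0.37192533, -0.60140932]), 'ft_force': array([-1.11080762,  0.67013684, -0.31997912]), 'moment': array([-0.03494673,  0.03004686,  0.02506602]), 'finger_gap': 1.0000280244461648}
scene 52.54630698603998 [0.79834583 0.70321799 0.88700823] [-0.27410082 -0.64212419 -0.71592267] 0.9960530598958334
side 55.05449572948923 [1.43801014 0.50996381 0.70396585] [-0.76244562 -0.4137891  -0.49744875] 0.9930623372395834
```

View pics/scene0.png

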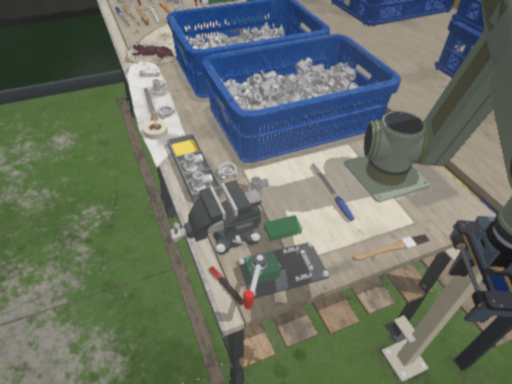

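View pics/side0.png

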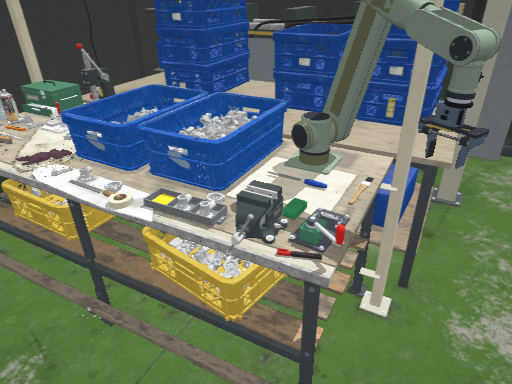

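Run:
```python
from h import *
d=np.load('scene.npz'); P=cloud(d); np.save('P.npy',P)
c=cv2.cvtColor(d['color'],cv2.COLOR_RGB2BGR)[130:320,155:355]
cv2.imwrite('pics/crop.png',cv2.resize(c,(800,760)[:1]+(600,) if 0 else None,fx=3.1,fy=3.1,interpolation=cv2.INTER_CUBIC) if 0 else cv2.resize(c,None,fx=3.1,fy=3.1,interpolation=cv2.INTER_CUBIC))
for n,(u,v) in dict(liner=(185,147),well2=(193,168),well3=(200,185),cap=(228,170),obj=(258,187),sand=(283,226),knob=(248,297),plate=(300,270),blk=(262,262),vise=(225,205),mat=(330,180)).items(): print(n,P[v,u].round(3))
# top-down ortho map
Q=P.reshape(-1,3);C=d['color'].reshape(-1,3)
m=(Q[:,0]>.2)&(Q[:,0]<.9)&(abs(Q[:,1])<.6)&(Q[:,2]<.4);print(m.sum())
h=cv2.cvtColor(d['color'],cv2.COLOR_RGB2HSV)
for n,lo,hi in(('yel',(20,140,120),(35,255,255)),('red',(0,170,100),(6,255,255)),('green',(60,90,20),(90,255,160))):
    mm=cv2.inRange(h,lo,hi); k,l,s,ce=cv2.connectedComponentsWithStats(mm)
    for i in range(1,k):
        if s[i,4]>25:
            p=np.nanmedian(P[l==i],0); print(n,s[i],p.round(3))
```

```text
liner [ 0.584 -0.368  0.013]
well2 [ 0.592 -0.243  0.022]
well3 [ 0.597 -0.146  0.034]
cap [ 0.483 -0.206  0.007]
obj [ 0.432 -0.073  0.032]
sand [0.427 0.095 0.029]
knob [0.628 0.318 0.134]
plate [0.442 0.232 0.009]
blk [0.548 0.216 0.081]
vise [0.573 0.021 0.102]
mat [ 0.186 -0.042  0.002]
58976
yel [174 141  23  12 165] [ 0.582 -0.371  0.013]
red [245 291   8  15  50] [0.625 0.317 0.133]
green [265 221  27  18 263] [0.454 0.102 0.03 ]
```

View pics/crop.png

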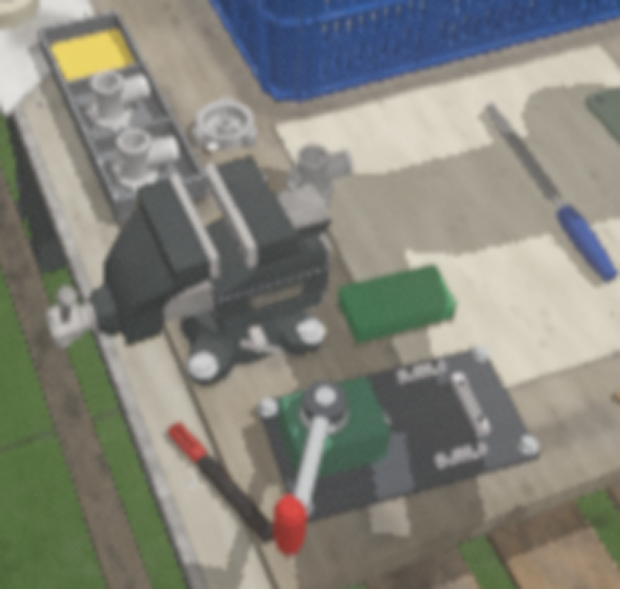

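```bash
cat >> h.py <<'E'
from scipy.spatial.transform import Rotation as Ro
def pose():
    s=bot.read_state(); return np.array(s['ee_pos']),Ro.from_quat(s['ee_rot']),s
def show(n,name,s=1.5):
    d=grab(n); cv2.imwrite(f'pics/{name}.png',cv2.resize(cv2.cvtColor(d['color'],cv2.COLOR_RGB2BGR),None,fx=s,fy=s)); return d
def to(p,R,yaw=None):
    "tool-frame shift mm to p, and rot about tool y (deg) so that jaws x-axis horizontal dir is yaw(deg, mod 180)"
    q,r,s=pose(); print('clock',s['clock'],'shift',(r.inv().apply(np.array(p)-q)*1e3).round(1))
    if R is not None: print('rotvec deg',np.degrees((r.inv()*R).as_rotvec()).round(2))
def down(yaw):
    "tool y down, tool x at world yaw deg"
    a=np.radians(yaw);x=np.array([np.cos(a),np.sin(a),0]);y=np.array([0,0,-1.]);return Ro.from_matrix(np.stack([x,y,np.cross(x,y)],1))
E
python3 - <<'E'
from h import *
q,r,s=pose(); M=r.as_matrix(); print(M.round(3), np.degrees(np.arctan2(M[1,0],M[0,0])))
d=grab('wrist'); print(d['fovy'],'cam',-d['R'].T@d['t']-q,d['R'].round(2))
P=np.load('P.npy')
to([.42,.05,.30],None)
# raw elbow cluster
Q=P[130:230,235:300].reshape(-1,3)
m=(Q[:,0]<.49)&(Q[:,0]>.33)&(abs(Q[:,1]+.07)<.07)&(Q[:,2]>.008)&(Q[:,2]<.07);E=Q[m]
print(m.sum(),E.min(0),E.max(0)); t=E[E[:,2]>.045];print(len(t),t.mean(0),t.min(0),t.max(0))
E
```

```text
[[ 0.448 -0.001 -0.894]
 [ 0.894 -0.001  0.448]
 [-0.002 -1.     0.   ]] 63.36839674232366
66.71789603889972 cam [-0.07411635  0.03791061  0.17172016] [[ 0.45  0.89 -0.  ]
 [ 0.86 -0.43  0.29]
 [ 0.26 -0.13 -0.96]]
clock 0.15 shift [-341.8  -86.2 -353. ]
229 [ 0.39581618 -0.11828648  0.00835026] [ 0.45877374 -0.0480893   0.0552102 ]
58 [ 0.43587735 -0.08413547  0.05048535] [ 0.40312968 -0.10305135  0.04507372] [ 0.45169801 -0.06834758  0.0552102 ]
```

Call:
send_rows([
  [[-28, -8, -31], [0, 0, 0]],
  [[-28, -8, -31], [0, 0, 0]],
  [[-28, -8, -31], [0, 0, 0]],
  [[-28, -8, -31], [0, 0, 0]],
  [[-28, -8, -31], [0, 0, 0]],
  [[-28, -8, -31], [0, 0, 0]],
  [[-28, -8, -31], [0, 0, 0]],
  [[-28, -8, -31], [0, 0, 0]],
  [[-28, -8, -31], [0, 0, 0]],
  [[-28, -8, -31], [0, 0, 0]],
  [[-28, -8, -31], [0, 0, 0]],
  [[0, 0, 0], [0, 0, 0]],
], gripper=91)

```text
clock: 1.35
ee_pos: [0.4262, 0.0821, 0.3027]
ee_rot: [0.604, 0.37, -0.369, -0.602]
ft_force: [0.2, 0.2, 0.2]
finger_gap: 1.0
```

Run:
```python
from h import *
show('wrist','w1'); q,r,s=pose(); print(q,s['clock'],s['ft_force'])
```

```text
[0.42511851 0.08414797 0.30209338] 1.4 [-0.40511077  0.48963548  0.57227764]
```

View pics/w1.png

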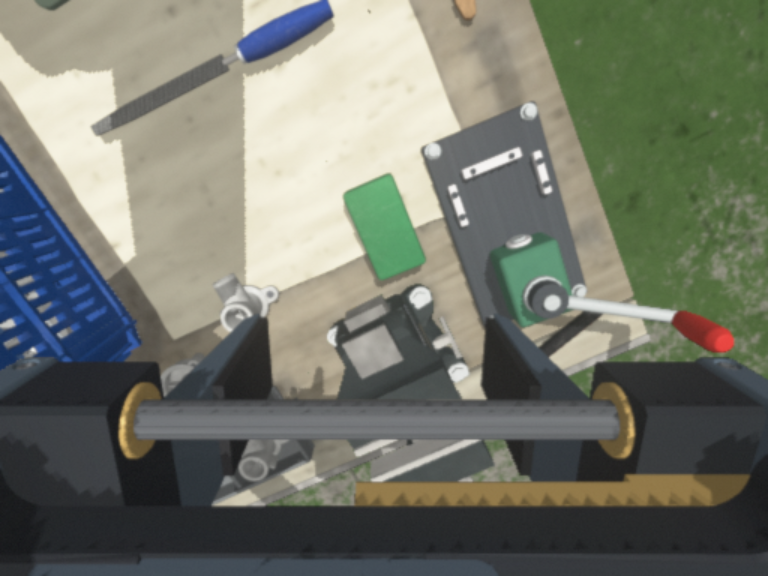

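```bash
cat >> h.py <<'E'
def cast(d,u,v,z):
    f=d['color'].shape[0]/2/np.tan(np.radians(float(d['fovy']))/2)
    w=np.array([(u-d['cx'])/f,(v-d['cy'])/f,1])@d['R']; c=-d['R'].T@d['t']
    return c+w*(z-c[2])/w[2]
E
python3 - <<'E'
from h import *
d=dict(np.load('wrist.npz'));P=cloud(d);h=cv2.cvtColor(d['color'],cv2.COLOR_RGB2HSV)
print('mat z',np.nanmedian(P[30:60,200:240,2]),'plate z',np.nanmedian(P[135:150,325:340,2]))
# fence/rails
m=((h[...,2]>150)&(P[...,2]>.014)&(P[...,2]<.03)).astype(np.uint8); m[:,:280]=0; m[150:]=0
k,l,s,ce=cv2.connectedComponentsWithStats(m)
for i in range(1,k):
    if s[i,4]>20:
        v,u=np.nonzero(l==i); (cx,cy),wh,_=cv2.minAreaRect(np.stack([u,v],1).astype(np.float32)); 
        b=cv2.boxPoints(cv2.minAreaRect(np.stack([u,v],1).astype(np.float32)))
        print(s[i],cast(d,cx,cy,.022).round(4)[:2],[list(cast(d,*q,.022)[:2].round(4)) for q in b],np.nanmedian(P[l==i],0).round(4))
# plate mask
m=((h[...,2]<110)&(h[...,1]<90)&(abs(P[...,2]-.012)<.005)).astype(np.uint8); m[:,:275]=0
k,l,s,ce=cv2.connectedComponentsWithStats(m); i=1+s[1:,4].argmax(); cn=np.argwhere(l==i)[:,::-1]
W=np.array([cast(d,u,v,.012)[:2] for u,v in cn],np.float32); rc=cv2.minAreaRect(W); print('plate',rc,cv2.boxPoints(rc).round(4).tolist())
# red knob, green
m=cv2.inRange(h,(0,150,80),(8,255,255))+cv2.inRange(h,(172,150,80),(180,255,255))>0
R=P[m]; R=R[(R[:,2]>.06)&(R[:,2]<.16)]; t=R[R[:,2]>.128]; print('knob',len(R),R.mean(0),R[:,2].max(),'top',t.mean(0),cv2.minEnclosingCircle(t[:,:2].astype(np.float32)))
# elbow
E=P[170:235,135:195].reshape(-1,3); E=E[(E[:,2]>.006)&(E[:,2]<.07)]
t=E[E[:,2]>.046]; (c,rr)=cv2.minEnclosingCircle(t[:,:2].astype(np.float32)); print('collar',len(t),c,rr,t[:,2].max())
w=E[(E[:,2]>.030)&(E[:,2]<.046)]; dd=w[:,:2]-c; far=dd[np.hypot(*dd.T)>.019]; a=far.mean(0); print('tube dir',len(far),np.degrees(np.arctan2(a[1],a[0])),np.hypot(*far.T).max(),far.min(0),far.max(0))
w=E[(E[:,2]<.014)]; print('flange pts',len(w)); dd=w[:,:2]-c; r=np.hypot(*dd.T); g=dd[(r>.02)]; print(np.c_[g,np.full(len(g),0)][np.argsort(-np.hypot(*g.T))[:8]].round(4)[:,:2].tolist(), np.degrees(np.arctan2(*g.mean(0)[::-1])))
E
```

```text
mat z 0.004085226846033089 plate z 0.01289114437924071
[347  69  11  10  70] [0.3866 0.2675] [[np.float64(0.3815), np.float64(0.2599)], [np.float64(0.3782), np.float64(0.2696)], [np.float64(0.3916), np.float64(0.2752)], [np.float64(0.395), np.float64(0.2654)]] [0.3865 0.2689 0.0192]
[283  96  10  10  75] [0.3778 0.1684] [[np.float64(0.369), np.float64(0.1652)], [np.float64(0.375), np.float64(0.177)], [np.float64(0.3866), np.float64(0.1717)], [np.float64(0.3806), np.float64(0.1598)]] [0.3777 0.169  0.0192]
[308  98  39  21 280] [0.415  0.2172] [[np.float64(0.4068), np.float64(0.187)], [np.float64(0.4124), np.float64(0.2471)], [np.float64(0.4232), np.float64(0.2472)], [np.float64(0.4177), np.float64(0.1867)]] [0.4146 0.2168 0.0227]
[355 100   6   7  29] [0.4282 0.26  ] [[np.float64(0.4237), np.float64(0.2566)], [np.float64(0.4248), np.float64(0.2638)], [np.float64(0.4328), np.float64(0.2634)], [np.float64(0.4317), np.float64(0.2562)]] [0.4283 0.2597 0.0228]
[358 109   8  14  64] [0.4474 0.2582] [[np.float64(0.437), np.float64(0.2554)], [np.float64(0.4385), np.float64(0.2628)], [np.floa
[... 915 characters left out ...]
, 0.1597999930381775], [0.5812000036239624, 0.14090000092983246], [0.5917999744415283, 0.26010000705718994], [0.3801000118255615, 0.27900001406669617]]
knob 646 [0.61783593 0.3070282  0.11977665] 0.13856075305775098 top [0.62036872 0.30847873 0.13407715] ((0.6224451065063477, 0.3100336492061615), 0.011525590904057026)
collar 160 (0.434739351272583, -0.08437592536211014) 0.016980154439806938 0.0562897788923252
tube dir 249 171.4868834282996 0.04214478941042331 [-0.04054405 -0.01143362] [-0.01485911  0.01367796]
flange pts 229
[[-0.0586, -0.0033], [-0.0414, -0.0306], [-0.0512, 0.0035], [0.0011, 0.0371], [0.0002, 0.0368], [-0.0024, 0.0367], [-0.0012, 0.0365], [0.0025, 0.0363]] 96.82250681178324
```

Run:
```python
from h import *
d=dict(np.load('wrist.npz'));P=cloud(d)
E=P[165:240,130:200].reshape(-1,3); E=E[(E[:,2]>.006)&(E[:,2]<.07)]
c=np.array([.4347,-.0844])
D=E[:,:2]-c; r=np.hypot(*D.T); 
for lo,hi in((.036,.050),(.039,.048)):
    w=D[(E[:,2]>lo)&(E[:,2]<hi)&(r>.019)&(r<.045)&(D[:,0]<0)]; x=w.mean(0); V=np.linalg.svd(w-x)[2][0]; print('ridge',len(w),x,np.degrees(np.arctan2(V[1],V[0]))%180,np.degrees(np.arctan2(x[1],x[0])))
w=D[(E[:,2]<.016)&(r>.026)&(r<.042)&(D[:,1]>.015)&(D[:,0]>-.02)]; print('lug',len(w),w.mean(0),np.degrees(np.arctan2(*w.mean(0)[::-1])),np.percentile(w,[2,98],axis=0))
# top rim of collar circle fit (outer)
t=E[E[:,2]>.050][:,:2]; print('rim',cv2.minEnclosingCircle(t.astype(np.float32)),t.mean(0),len(t))
S=dict(np.load('scene.npz'));PS=cloud(S)
for n,Q in(('w',P),('s',PS)):
    Q=Q.reshape(-1,3); v=Q[(Q[:,2]>.09)&(Q[:,2]<.17)&(Q[:,0]>.35)&(Q[:,0]<.8)&(abs(Q[:,1]-.02)<.12)]
    if n=='s':
        print('vise',len(v),np.percentile(v,[1,99],axis=0).round(3)); 
        for x in np.arange(.42,.6,.02):
            k=v[(v[:,0]>x)&(v[:,0]<x+.02)]; 
            if len(k): print(x.round(2),len(k),k.min(0).round(3),k.max(0).round(3))
h=cv2.cvtColor(S['color'],cv2.COLOR_RGB2HSV)
# liner and carrier rim
m=cv2.inRange(h,(20,120,100),(35,255,255)).astype(bool)&(abs(PS[...,0]-.58)<.08)&(abs(PS[...,1]+.37)<.08)
W=np.array([cast(S,u,v,.013)[:2] for v,u in np.argwhere(m)],np.float32);print('liner',cv2.minAreaRect(W),cv2.boxPoints(cv2.minAreaRect(W)).tolist())
m=(abs(PS[...,2]-.0365)<.004)&(PS[...,0]>.5)&(PS[...,0]<.68)&(PS[...,1]<-.08)&(PS[...,1]>-.46)
W=PS[m][:,:2].astype(np.float32);print('rim',len(W),cv2.minAreaRect(W),cv2.boxPoints(cv2.minAreaRect(W)).tolist())
```

```text
ridge 208 [-0.02908513  0.00275878] 19.18051636393099 174.5816020489381
ridge 174 [-0.02916326  0.00192586] 5.524898728114388 176.22182598912457
lug 68 [-9.27268361e-05  3.07401243e-02] 90.17283079900764 [[-0.00825472  0.02529878]
 [ 0.00826703  0.03678471]]
rim ((0.43475428223609924, -0.08436715602874756), 0.01698213256895542) [ 0.42873163 -0.08469281] 128
vise 2359 [[ 0.487 -0.009  0.091]
 [ 0.723  0.093  0.158]]
0.48 125 [0.482 0.017 0.091] [0.5   0.079 0.13 ]
0.5 154 [0.5   0.019 0.09 ] [0.52  0.083 0.131]
0.52 194 [ 0.52  -0.013  0.09 ] [0.54  0.094 0.157]
0.54 300 [ 0.54  -0.012  0.09 ] [0.56  0.095 0.158]
0.56 395 [ 0.56  -0.012  0.09 ] [0.58  0.093 0.158]
0.58 78 [ 0.58  -0.011  0.091] [0.6   0.092 0.157]
liner ((0.5852867960929871, -0.3704479932785034), (0.0785563662648201, 0.061887163668870926), 0.4982388913631439) [[0.5457410216331482, -0.3398471474647522], [0.5462791323661804, -0.4017319679260254], [0.6248325705528259, -0.40104883909225464], [0.6242944598197937, -0.33916401863098145]]
rim 354 ((0.5886042714118958, -0.26019996404647827), (0.09634480625391006, 0.30037373304367065), 0.6915366053581238) [[0.5386227369308472, -0.11060544103384018], [0.542248010635376, -0.41095730662345886], [0.6385858058929443, -0.40979447960853577], [0.6349605321884155, -0.10944262146949768]]
```

Call:
send_rows([
  [[0, 0, 0], [0, -6.4, 0]],
  [[0, 0, 0], [0, -6.4, 0]],
  [[0, 10, 0], [0, -6.4, 0]],
  [[0, 20, 0], [0, -6.4, 0]],
  [[-28, 20, -2], [0, 0, 0]],
  [[-28, 20, -2], [0, 0, 0]],
  [[-28, 20, -2], [0, 0, 0]],
  [[-28, 20, -2], [0, 0, 0]],
  [[-28, 20, -2], [0, 0, 0]],
  [[-28, 12, -2], [0, 0, 0]],
  [[0, 0, 0], [0, 0, 0]],
])

```text
clock: 2.5
ee_pos: [0.4322, -0.0829, 0.1579]
ee_rot: [-0.504, -0.494, 0.496, 0.506]
ft_force: [-1.0, -0.0, -0.4]
finger_gap: 1.0
```

Run:
```python
from h import *
d=show('wrist','w2'); q,r,s=pose(); print(q,r.as_matrix().round(3),s['clock'],s['ft_force'],s['joint_positions'].round(2))
P=cloud(d)
E=P.reshape(-1,3); E=E[(E[:,2]>.006)&(E[:,2]<.07)&(np.hypot(E[:,0]-.43,E[:,1]+.084)<.06)]
t=E[E[:,2]>.0485][:,:2]; c,rr=cv2.minEnclosingCircle(t.astype(np.float32)); print('rim',c,rr,len(t)); c=np.array(c)
D=E[:,:2]-c; r=np.hypot(*D.T)
w=D[(E[:,2]>.02)&(E[:,2]<.048)&(r>.02)]; print('tube',len(w),w.mean(0),np.degrees(np.arctan2(*w.mean(0)[::-1])),np.percentile(w,[1,99],axis=0))
for sg in(1,-1):
    w=D[(E[:,2]<.016)&(r>.026)&(r<.042)&(sg*D[:,1]>.018)&(abs(D[:,0])<.015)]; print('lug',len(w),w.mean(0) if len(w) else 0,np.degrees(np.arctan2(*w.mean(0)[::-1])))
```

```text
[ 0.43271646 -0.08182738  0.15885967] [[ 0.019 -0.003 -1.   ]
 [ 1.     0.001  0.019]
 [ 0.001 -1.     0.003]] 2.55 [0.63529312 0.85235183 0.30330492] [-0.21  0.16  1.94  0.    1.05 -1.77]
rim (0.43528956174850464, -0.08464062213897705) 0.016706347465515137 454
tube 595 [-0.02984095  0.0003956 ] 179.24046985022548 [[-0.04090333 -0.01211543]
 [ 0.02199901  0.01274398]]
lug 131 [-0.00046585  0.03034861] 90.87942799969315
lug 130 [-0.00109213 -0.03028625] -92.06520227710729
```

View pics/w2.png

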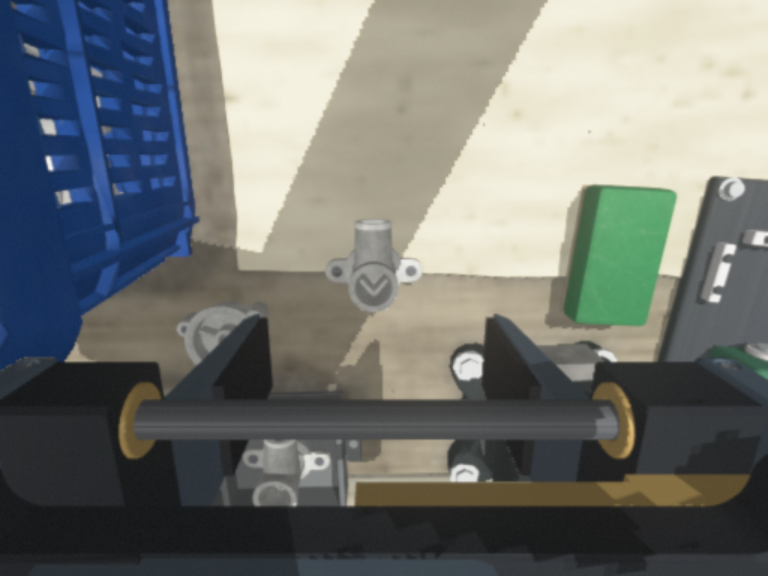

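Call:
send_rows([
  [[-2.8, 20, -2.4], [0, -0.4, 0]],
  [[0, 30, 0], [0, 0, 0]],
  [[0, 30, 0], [0, 0, 0]],
  [[0, 30, 0], [0, 0, 0]],
  [[0, 15, 0], [0, 0, 0]],
  [[0, 8, 0], [0, 0, 0]],
  [[0, 0, 0], [0, 0, 0]],
])

```text
clock: 3.25
ee_pos: [0.4357, -0.0839, 0.0266]
ee_rot: [-0.502, -0.497, 0.498, 0.503]
ft_force: [0.5, 0.4, -0.1]
finger_gap: 0.999
```

Call:
send_rows([
  [[0, 0, 0], [0, 0, 0]],
  [[0, 0, 0], [0, 0, 0]],
  [[0, 0, 0], [0, 0, 0]],
  [[0, 0, 0], [0, 0, 0]],
  [[0, 0, 0], [0, 0, 0]],
  [[0, 0, 0], [0, 0, 0]],
  [[0, 0, 0], [0, 0, 0]],
  [[0, 0, 0], [0, 0, 0]],
], gripper=20, squeeze=25)

```text
clock: 4.05
ee_pos: [0.4358, -0.0852, 0.0269]
ee_rot: [-0.503, -0.497, 0.497, 0.503]
ft_force: [0.1, -0.1, -0.2]
finger_gap: 0.349
```

Call:
send_rows([
  [[0, -20, 0], [0, 0, 0]],
  [[0, -40, 0], [0, 0, 0]],
  [[0, -40, 0], [0, 0, 0]],
  [[20, -40, 0], [0, 0, 0]],
  [[40, -10, -1], [0, 0, 0]],
  [[40, 0, -1], [0, 0, 0]],
  [[40, 0, -1], [0, 0, 0]],
  [[40, 0, -1], [0, 0, 0]],
  [[40, 0, -1], [0, 0, 0]],
  [[40, 0, -1], [0, 0, 0]],
  [[39, 0, -1], [0, 4.4, 0]],
  [[0, 0, 0], [0, 0, 0]],
])

```text
clock: 5.25
ee_pos: [0.4462, 0.2176, 0.1766]
ee_rot: [-0.52, -0.479, 0.478, 0.521]
ft_force: [-0.5, -0.5, -0.9]
finger_gap: 0.346
```

Run:
```python
from h import *
to([.4472,.2142,.10],down(84.8)); q,r,s=pose(); print(q,s['finger_gap'])
d=show('wrist','w3')
P=cloud(d);h=cv2.cvtColor(d['color'],cv2.COLOR_RGB2HSV)
m=((h[...,2]>150)&(h[...,1]<60)&(P[...,2]>.014)&(P[...,2]<.03)&(abs(P[...,0]-.43)<.07)&(abs(P[...,1]-.215)<.06)).astype(np.uint8)
k,l,s,ce=cv2.connectedComponentsWithStats(m)
for i in range(1,k):
    if s[i,4]>40:
        v,u=np.nonzero(l==i); b=cv2.minAreaRect(np.array([cast(d,a,c,.022)[:2] for a,c in zip(u,v)],np.float32)); print(s[i],np.array(b[0]).round(4),np.array(b[1]).round(4),b[2])
```

```text
clock 5.25 shift [-3.5 76.6 -1.3]
rotvec deg [-0.    0.37  0.11]
[0.44619114 0.21762941 0.17655877] 0.3463970306634446
[195 112  14  15 143] [0.3784 0.1706] [0.0141 0.0149] 82.05009460449219
[284 113  13  14 131] [0.3871 0.2668] [0.0131 0.014 ] 87.1126480102539
[220 145  53   9 443] [0.4152 0.2161] [0.0586 0.009 ] 85.19322967529297
[204 154   8  38 221] [0.4389 0.1696] [0.008  0.0439] 82.958251953125
[282 154   8   9  55] [0.4292 0.2597] [0.0081 0.0092] 85.19303894042969
[281 166   8  17 121] [0.4478 0.2577] [0.0081 0.0192] 86.94224548339844
```

View pics/w3.png

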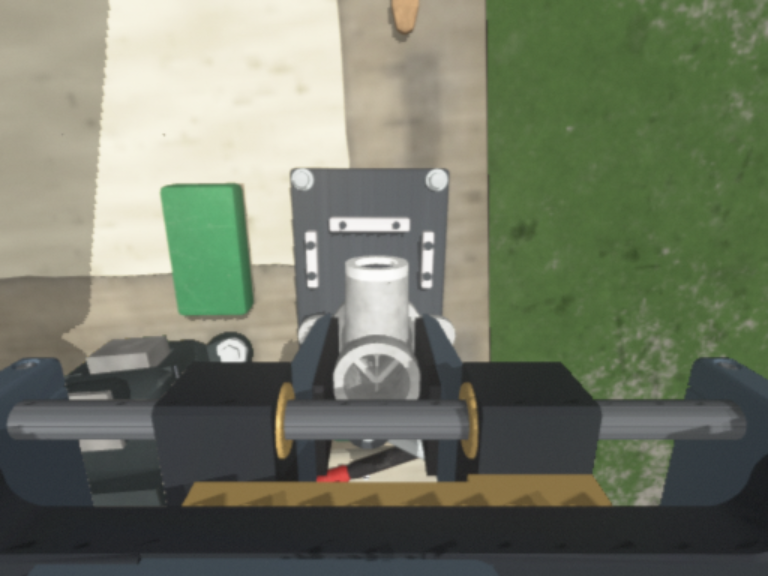

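Call:
send_rows([
  [[-4, 0, -1.3], [0, 0.4, 0]],
  [[0, 40, 0], [0, 0, 0]],
  [[0, 40, 0], [0, 0, 0]],
  [[0, 25, 0], [0, 0, 0]],
  [[0, 10, 0], [0, 0, 0]],
  [[0, 10, 0], [0, 0, 0]],
  [[0, 0, 0], [0, 0, 0]],
  [[0, 0, 0], [0, 0, 0]],
])

```text
clock: 6.1
ee_pos: [0.448, 0.2096, 0.0529]
ee_rot: [0.523, 0.476, -0.475, -0.523]
ft_force: [0.2, -1.1, -0.9]
finger_gap: 0.348
```

Run:
```python
from h import *
to([.4472,.2137,.0367],down(84.8)); q,r,s=pose(); print(q,s['ft_force'],s['finger_gap'])
```

```text
clock 6.1 shift [ 4.  16.2  1.2]
rotvec deg [ 0.1  -0.26  0.06]
[0.44795353 0.2096263  0.05290018] [ 0.242021   -1.09107711 -0.86630842] 0.34765958553631265
```

Call:
send_rows([
  [[4, 0, 1.2], [0, -0.2, 0]],
  [[0, 0, 0], [0, 0, 0]],
  [[0, 0, 0], [0, 0, 0]],
])

```text
clock: 6.4
ee_pos: [0.4465, 0.2141, 0.0525]
ee_rot: [0.522, 0.477, -0.476, -0.522]
ft_force: [-0.0, 0.4, -0.7]
finger_gap: 0.346
```

Run:
```python
from h import *
for i in range(3): to([.4472,.2137,.0367],down(84.8)); bot.get_image('side')
q,r,s=pose(); print(q,s['ft_force'],s['finger_gap'])
d=show('wrist','w4')
```

```text
clock 6.4 shift [-0.3 15.8 -0.7]
rotvec deg [ 0.06 -0.    0.04]
clock 6.45 shift [-0.2 15.7 -0.8]
rotvec deg [ 0.05 -0.01  0.03]
clock 6.5 shift [-0.1 15.6 -0.9]
rotvec deg [ 0.03 -0.01  0.02]
[0.446297   0.21381875 0.05216263] [-0.52028844  0.19509873 -0.7057447 ] 0.34524578596795136
```

View pics/w4.png

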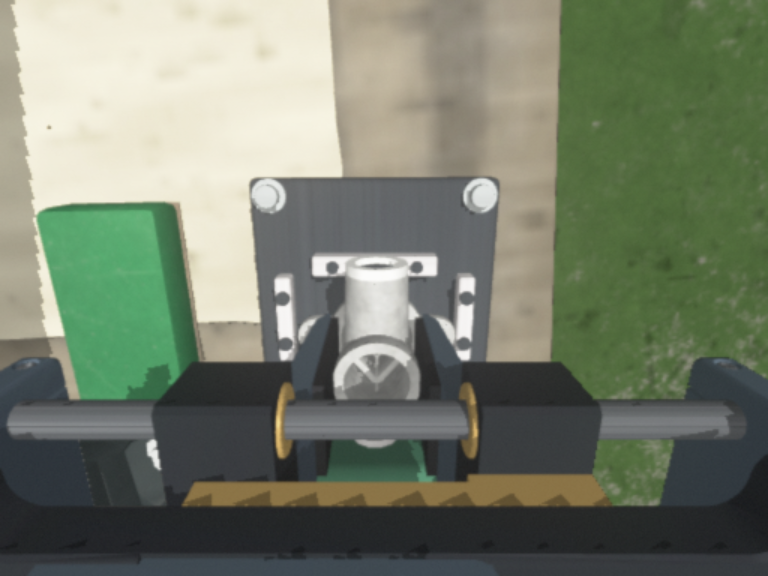

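Call:
send_rows([
  [[-0.2, 8, -1], [0, 0, 0]],
  [[0, 6, 0], [0, 0, 0]],
  [[0, 1.5, 0], [0, 0, 0]],
  [[0, 0, 0], [0, 0, 0]],
  [[0, 0, 0], [0, 0, 0]],
])

```text
clock: 7.1
ee_pos: [0.4472, 0.2134, 0.0362]
ee_rot: [-0.522, -0.477, 0.477, 0.522]
ft_force: [-0.1, -0.1, -0.3]
finger_gap: 0.348
```

Call:
send_rows([
  [[0, 0, 0], [0, 0, 0]],
  [[0, 0, 0], [0, 0, 0]],
  [[0, 0, 0], [0, 0, 0]],
  [[0, 0, 0], [0, 0, 0]],
  [[0, -10, 0], [0, 0, 0]],
  [[0, -30, 0], [0, 0, 0]],
  [[0, -40, 0], [0, 0, 0]],
  [[0, -40, 0], [0, 0, 0]],
  [[0, -40, 0], [0, 0, 0]],
  [[0, 0, 0], [0, 0, 0]],
  [[0, 0, 0], [0, 0, 0]],
], gripper=60)

```text
clock: 8.2
ee_pos: [0.4475, 0.2135, 0.1978]
ee_rot: [0.523, 0.478, -0.476, -0.522]
ft_force: [0.2, 0.1, -1.1]
finger_gap: 0.658
```

```bash
cat > el.py <<'E'
from h import *
def elbow(x,y,z0,n='wrist'):
    d=grab(n); P=cloud(d); E=P.reshape(-1,3); E=E[(E[:,2]>z0+.003)&(E[:,2]<z0+.07)&(np.hypot(E[:,0]-x,E[:,1]-y)<.05)]
    t=E[E[:,2]>z0+.046][:,:2]; c,rr=cv2.minEnclosingCircle(t.astype(np.float32)); c=np.array(c); print('rim',c,rr,len(t),'ztop',np.percentile(E[:,2],98))
    D=E[:,:2]-c; r=np.hypot(*D.T)
    w=D[(E[:,2]>z0+.02)&(E[:,2]<z0+.045)&(r>.02)&(r<.045)]; print('tube',len(w),np.degrees(np.arctan2(*w.mean(0)[::-1])))
    return d,P
E
python3 - <<'E'
from el import *
q,r,s=pose();print(q,s['clock'],s['joint_positions'].round(2))
elbow(.4467,.2137,.012)
show('scene','x'); d=dict(np.load('scene.npz')); P=cloud(d)
h=cv2.cvtColor(d['color'],cv2.COLOR_RGB2HSV); m=cv2.inRange(h,(0,170,90),(8,255,255))>0
R=P[m]; R=R[(R[:,2]>.126)&(R[:,2]<.15)]; print(len(R),R.mean(0) if len(R) else '')
to([.6225,.3115,.25],down(-6))
E
```

```text
[0.44746458 0.21352581 0.19776701] 8.2 [ 0.42  0.21  1.77  0.    1.17 -1.06]
rim [0.44347996 0.21430856] 0.019893348217010498 366 ztop 0.06349294796652113
tube 404 174.40382189962506
12 [0.62601226 0.3145317  0.13349571]
clock 8.3 shift [ 114.1  -54.8 -166.4]
rotvec deg [-4.000e-02  9.077e+01 -1.200e-01]
```

Call:
send_rows([
  [[0, 0, 0], [0, 8.25, 0]],
  [[0, 0, 0], [0, 8.25, 0]],
  [[0, 0, 0], [0, 8.25, 0]],
  [[0, 0, 0], [0, 8.25, 0]],
  [[0, 0, 0], [0, 8.25, 0]],
  [[0, 0, 0], [0, 8.25, 0]],
  [[0, 0, 0], [0, 8.25, 0]],
  [[0, 0, 0], [0, 8.25, 0]],
  [[0, 0, 0], [0, 8.25, 0]],
  [[0, 0, 0], [0, 8.25, 0]],
  [[0, 0, 0], [0, 8.25, 0]],
  [[0, 0, 0], [0, 0, 0]],
], gripper=60)

```text
clock: 9.5
ee_pos: [0.4464, 0.213, 0.1948]
ee_rot: [0.707, -0.038, 0.036, -0.706]
ft_force: [-0.5, 0.0, -0.1]
finger_gap: 0.656
```

Run:
```python
from h import *
to([.6235,.3125,.20],down(-6))
```

```text
clock 9.5 shift [165.8  -5.9 117.3]
rotvec deg [ 0.1   0.03 -0.18]
```

Call:
send_rows([
  [[33, 0, 23], [0, 0, 0]],
  [[33, 0, 23], [0, 0, 0]],
  [[33, 0, 23], [0, 0, 0]],
  [[33, 0, 24], [0, 0, 0]],
  [[33, 0, 24], [0, 0, 0]],
  [[0, 0, 0], [0, 0, 0]],
  [[0, 0, 0], [0, 0, 0]],
])

```text
clock: 10.2
ee_pos: [0.623, 0.3124, 0.1941]
ee_rot: [0.707, -0.037, 0.035, -0.705]
ft_force: [-0.1, 0.0, -0.0]
finger_gap: 0.659
```

Run:
```python
from h import *
d=show('wrist','w5');P=cloud(d);h=cv2.cvtColor(d['color'],cv2.COLOR_RGB2HSV); m=(cv2.inRange(h,(0,150,70),(8,255,255))|cv2.inRange(h,(172,150,70),(180,255,255)))>0
R=P[m]; R=R[(R[:,2]>.07)&(R[:,2]<.15)&(np.hypot(R[:,0]-.6225,R[:,1]-.3115)<.05)]; print(len(R),R.min(0),R.max(0)); t=R[R[:,2]>.125];print(cv2.minEnclosingCircle(t[:,:2].astype(np.float32)))
to([.6225,.3115,.095],down(-6)); print(pose()[0])
H=np.array([.5492,.2045]); u=np.array([np.cos(np.radians(-6)),np.sin(np.radians(-6))]); z=np.array([-u[1],u[0]])
th=np.radians(55.5+np.linspace(0,57.3,11)); K=H+.13*np.c_[np.cos(th),np.sin(th)]
print(K[0],K[-1]); T=K*1e3; D=np.diff(T,axis=0); print(np.c_[D@u,D@z].round(1))
```

```text
683 [0.61466419 0.30177345 0.09399639] [0.63533164 0.32299628 0.13860233]
((0.6247585415840149, 0.3126984238624573), 0.011056534014642239)
clock 10.25 shift [  0.4 100.   -0.4]
rotvec deg [ 0.1   0.12 -0.17]
[0.62246958 0.31206293 0.19500105]
[0.62283281 0.3116364 ] [0.49882297 0.32434221]
[[-11.7   5.6]
 [-12.2   4.4]
 [-12.6   3.2]
 [-12.9   1.9]
 [-13.    0.6]
 [-13.   -0.7]
 [-12.8  -2. ]
 [-12.6  -3.2]
 [-12.2  -4.5]
 [-11.7  -5.7]]
```

View pics/w5.png

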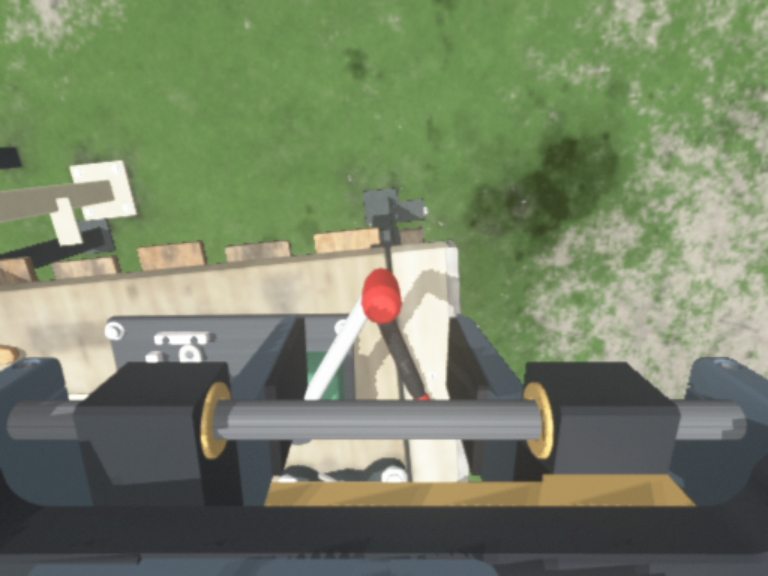

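Call:
send_rows([
  [[1, 30, 0], [0, 0, 0]],
  [[0, 35, 0], [0, 0, 0]],
  [[0, 25, 0], [0, 0, 0]],
  [[0, 10, 0], [0, 0, 0]],
  [[0, 0, 0], [0, 0, 0]],
])

```text
clock: 10.75
ee_pos: [0.623, 0.3116, 0.0956]
ee_rot: [0.707, -0.038, 0.036, -0.706]
ft_force: [0.2, 0.1, -0.1]
finger_gap: 0.655
```

Call:
send_rows([
  [[0, 0, 0], [0, 0, 0]],
  [[0, 0, 0], [0, 0, 0]],
  [[0, 0, 0], [0, 0, 0]],
], gripper=40)

```text
clock: 11.05
ee_pos: [0.6252, 0.3128, 0.0982]
ee_rot: [-0.706, 0.036, -0.038, 0.707]
ft_force: [-0.0, -0.6, 0.1]
finger_gap: 0.449
```

Call:
send_rows([
  [[-8, 0, 0], [0, 0, 0]],
  [[-11.7, 0, 5.6], [0, 0, 0]],
  [[-12.2, 0, 4.4], [0, 0, 0]],
  [[-12.6, 0, 3.2], [0, 0, 0]],
  [[-12.9, 0, 1.9], [0, 0, 0]],
  [[-13, 0, 0.6], [0, 0, 0]],
  [[-13, 0, -0.7], [0, 0, 0]],
  [[-12.8, 0, -2], [0, 0, 0]],
  [[-12.6, 0, -3.2], [0, 0, 0]],
  [[0, 0, 0], [0, 0, 0]],
  [[0, 0, 0], [0, 0, 0]],
])

```text
clock: 12.15
ee_pos: [0.5201, 0.3358, 0.0984]
ee_rot: [-0.704, 0.033, -0.04, 0.708]
ft_force: [7.1, 2.6, -0.9]
finger_gap: 0.438
```

Call:
send_rows([
  [[-6, 0, -2.1], [0, 0, 0]],
  [[-6, 0, -2.4], [0, 0, 0]],
  [[0, 0, 0], [0, 0, 0]],
])

```text
clock: 12.45
ee_pos: [0.5077, 0.3325, 0.0984]
ee_rot: [-0.704, 0.034, -0.04, 0.708]
ft_force: [6.8, 3.1, 0.2]
finger_gap: 0.439
```

Call:
send_rows([
  [[-6, 0, -2.6], [0, 0, 0]],
  [[0, 0, 0], [0, 0, 0]],
  [[0, 0, 0], [0, 0, 0]],
])

```text
clock: 12.75
ee_pos: [0.5021, 0.3307, 0.0984]
ee_rot: [-0.704, 0.033, -0.04, 0.708]
ft_force: [7.2, 3.8, 0.8]
finger_gap: 0.44
```

Run:
```python
from h import *
q,r,s=pose(); print(q,s['clock'],s['ft_force'],s['finger_gap'])
H=np.array([.5492,.2045]); u=np.array([np.cos(np.radians(-6)),np.sin(np.radians(-6))])
k=q[:2]+u*.008-H; print(np.hypot(*k),np.degrees(np.arctan2(k[1],k[0])))
```

```text
[0.50209381 0.3307208  0.09841004] 12.75 [7.24813284 3.8022689  0.81238474] 0.43993888289505545
0.1313545349883702 107.34042801868475
```

Call:
send_rows([
  [[-6, 0, -2.8], [0, 0, 0]],
  [[-4, 0, -2], [0, 0, 0]],
  [[0, 0, 0], [0, 0, 0]],
])

```text
clock: 13.05
ee_pos: [0.4935, 0.3277, 0.0984]
ee_rot: [-0.703, 0.032, -0.041, 0.709]
ft_force: [12.4, 4.2, -3.2]
finger_gap: 0.438
```

Call:
send_rows([
  [[-2.5, 0, -1.3], [0, 0, 0]],
  [[0, 0, 0], [0, 0, 0]],
  [[0, 0, 0], [0, 0, 0]],
])

```text
clock: 13.35
ee_pos: [0.4933, 0.3277, 0.0984]
ee_rot: [-0.702, 0.03, -0.043, 0.71]
ft_force: [15.8, 6.1, -7.2]
finger_gap: 0.438
```

Call:
send_rows([
  [[12.5, 0, 6.1], [0, 0, 0]],
  [[12, 0, 5], [0, 0, 0]],
  [[6, 0, 2.1], [0, 0, 0]],
  [[12.6, 0, 3.2], [0, 0, 0]],
  [[12.8, 0, 2], [0, 0, 0]],
  [[13, 0, 0.7], [0, 0, 0]],
  [[13, 0, -0.6], [0, 0, 0]],
  [[12.9, 0, -1.9], [0, 0, 0]],
  [[12.6, 0, -3.2], [0, 0, 0]],
  [[12.2, 0, -4.4], [0, 0, 0]],
  [[11.7, 0, -5.6], [0, 0, 0]],
  [[7, 0, 0], [0, 0, 0]],
])

```text
clock: 14.55
ee_pos: [0.6237, 0.312, 0.0962]
ee_rot: [-0.706, 0.038, -0.037, 0.706]
ft_force: [0.6, 0.4, -0.9]
finger_gap: 0.439
```

Call:
send_rows([
  [[0, 0, 0], [0, 0, 0]],
  [[0, 0, 0], [0, 0, 0]],
  [[0, 0, 0], [0, 0, 0]],
], gripper=60)

```text
clock: 14.85
ee_pos: [0.6226, 0.3131, 0.0963]
ee_rot: [-0.706, 0.037, -0.036, 0.706]
ft_force: [-0.2, -0.3, -0.7]
finger_gap: 0.644
```

Call:
send_rows([
  [[0, -10, 0], [0, 0, 0]],
  [[0, -30, 0], [0, 0, 0]],
  [[0, -40, 0], [0, 0, 0]],
  [[0, -30, 0], [0, 0, 0]],
  [[0, 0, 0], [0, 0, 0]],
  [[0, 0, 0], [0, 0, 0]],
])

```text
clock: 15.45
ee_pos: [0.6234, 0.3129, 0.2079]
ee_rot: [-0.706, 0.036, -0.037, 0.707]
ft_force: [0.6, -0.2, -0.1]
finger_gap: 0.656
```

Run:
```python
from h import *
d=show('wrist','w6');P=cloud(d);h=cv2.cvtColor(d['color'],cv2.COLOR_RGB2HSV); m=(cv2.inRange(h,(0,150,70),(8,255,255))|cv2.inRange(h,(172,150,70),(180,255,255)))>0
R=P[m]; R=R[(R[:,2]>.07)&(R[:,2]<.15)&(np.hypot(R[:,0]-.6225,R[:,1]-.3115)<.05)]; print(len(R),R.min(0),R.max(0)); t=R[R[:,2]>.125];print(cv2.minEnclosingCircle(t[:,:2].astype(np.float32)))
q,r,s=pose();print(q,s['ft_force'],s['clock'])
to([.4435,.2137,.20],down(-6))
```

```text
607 [0.61497406 0.30224034 0.09258735] [0.63507989 0.32303931 0.13857029]
((0.6247082352638245, 0.31270846724510193), 0.010896620340645313)
[0.6228631  0.31256335 0.20625111] [-0.63245668  0.14832698 -1.13056113] 15.5
clock 15.5 shift [-168.1    6.4 -117. ]
rotvec deg [ 0.02  0.04 -0.04]
```

Call:
send_rows([
  [[-34, 0, -23.4], [0, 0, 0]],
  [[-34, 0, -23.4], [0, 0, 0]],
  [[-34, 0, -23.4], [0, 0, 0]],
  [[-34, 0, -23.4], [0, 0, 0]],
  [[-34, 0, -23.4], [0, 0, 0]],
  [[0, 0, 0], [0, -8.25, 0]],
  [[0, 0, 0], [0, -8.25, 0]],
  [[0, 0, 0], [0, -8.25, 0]],
  [[0, 0, 0], [0, -8.25, 0]],
  [[0, 0, 0], [0, -8.25, 0]],
  [[0, 0, 0], [0, -8.25, 0]],
])

```text
clock: 16.6
ee_pos: [0.4411, 0.2136, 0.2049]
ee_rot: [0.656, 0.263, -0.265, -0.656]
ft_force: [0.3, 0.7, -0.6]
finger_gap: 0.658
```

Call:
send_rows([
  [[0, 0, 0], [0, -8.25, 0]],
  [[0, 0, 0], [0, -8.25, 0]],
  [[0, 0, 0], [0, -8.25, 0]],
  [[0, 0, 0], [0, -8.25, 0]],
  [[0, 0, 0], [0, -8.25, 0]],
  [[0, 0, 0], [0, 0, 0]],
  [[0, 0, 0], [0, 0, 0]],
])

```text
clock: 17.3
ee_pos: [0.4416, 0.2137, 0.2055]
ee_rot: [-0.523, -0.475, 0.477, 0.523]
ft_force: [0.2, 0.7, -0.8]
finger_gap: 0.652
```

Run:
```python
from el import *
d,P=elbow(.4407,.2142,.012); cv2.imwrite('pics/w7.png',cv2.cvtColor(d['color'],cv2.COLOR_RGB2BGR))
to([.4407,.2142,.036],down(84.9))
```

```text
rim [0.44268095 0.21523538] 0.016769051551818848 343 ztop 0.06348645035321596
tube 475 173.18653762110924
clock 17.35 shift [  0.4 169.7   0.8]
rotvec deg [-0.09 -0.27 -0.04]
```

View pics/w7.png

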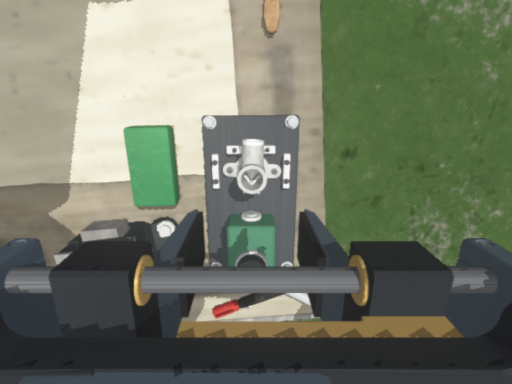

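Call:
send_rows([
  [[0.8, 40, -0.5], [0, 0, 0]],
  [[0, 45, 0], [0, 0, 0]],
  [[0, 45, 0], [0, 0, 0]],
  [[0, 25, 0], [0, 0, 0]],
  [[0, 14, 0], [0, 0, 0]],
  [[0, 0, 0], [0, 0, 0]],
  [[0, 0, 0], [0, 0, 0]],
])

```text
clock: 18.05
ee_pos: [0.443, 0.2148, 0.0376]
ee_rot: [-0.523, -0.476, 0.476, 0.523]
ft_force: [0.3, 0.2, 1.2]
finger_gap: 0.659
```

Call:
send_rows([
  [[0, 0, 0], [0, 0, 0]],
  [[0, 0, 0], [0, 0, 0]],
  [[0, 0, 0], [0, 0, 0]],
  [[0, 0, 0], [0, 0, 0]],
  [[0, 0, 0], [0, 0, 0]],
  [[0, 0, 0], [0, 0, 0]],
], gripper=20, squeeze=25)

```text
clock: 18.65
ee_pos: [0.4432, 0.2147, 0.038]
ee_rot: [0.522, 0.477, -0.476, -0.522]
ft_force: [-0.6, -1.4, 5.1]
finger_gap: 0.348
```

Call:
send_rows([
  [[0, -10, 0], [0, 0, 0]],
  [[0, -30, 0], [0, 0, 0]],
  [[0, -45, 0], [0, 0, 0]],
  [[0, -45, 0], [0, 0, 0]],
  [[0, -45, 0], [0, 0, 0]],
  [[0, -40, 0], [0, 0, 0]],
  [[0, 0, 0], [0, 0, 0]],
])

```text
clock: 19.35
ee_pos: [0.4454, 0.216, 0.2587]
ee_rot: [0.524, 0.481, -0.472, -0.521]
ft_force: [0.6, 0.1, -1.5]
finger_gap: 0.349
```

Run:
```python
from h import *
d=dict(np.load('scene.npz'));Q=cloud(d).reshape(-1,3)
for y in np.arange(-.6,0,.05):
    k=Q[(Q[:,1]>y)&(Q[:,1]<y+.05)&(Q[:,2]>.07)&(Q[:,2]<.5)&(Q[:,0]<.75)&(Q[:,0]>.1)]; 
    if len(k): print(y.round(2),len(k),np.percentile(k[:,0],99.5).round(3),k[:,2].max().round(3))
to([.52,-.06,.255],None); to([.587,-.357,.2],down(90.7)); q,r,s=pose(); print(q,s['finger_gap'],s['ft_force'])
```

```text
-0.6 2039 0.443 0.219
-0.55 609 0.447 0.215
-0.5 503 0.448 0.215
-0.45 811 0.448 0.216
-0.4 334 0.449 0.214
-0.35 242 0.45 0.215
-0.3 196 0.45 0.215
-0.25 1720 0.447 0.216
-0.2 581 0.413 0.214
-0.05 116 0.651 0.158
clock 19.35 shift [-268.1    3.   -99.4]
clock 19.35 shift [-558.1   57.2 -192.6]
rotvec deg [ 0.64 -5.93  0.34]
[0.44542983 0.21601226 0.25868832] 0.34855895675845416 [ 0.60478185  0.09460489 -1.47811319]
```

Call:
send_rows([
  [[-30, 0, -10], [0, 0, 0]],
  [[-46, 0, -16], [0, 0, 0]],
  [[-46, 0, -16], [0, 0, 0]],
  [[-46, 0, -16], [0, 0, 0]],
  [[-46, 0, -16], [0, 0, 0]],
  [[-46, 0, -16], [0, 0, 0]],
  [[-46, 0, -16], [0, 0, 0]],
  [[-46, 0, -16], [0, 0, 0]],
  [[-46, 0, -16], [0, 0, 0]],
  [[-46, 0, -16], [0, 0, 0]],
  [[-46, 0, -16], [0, 0, 0]],
  [[-46, 0, -16], [0, 0, 0]],
])

```text
clock: 20.55
ee_pos: [0.5788, -0.3376, 0.251]
ee_rot: [-0.521, -0.477, 0.477, 0.523]
ft_force: [0.7, -0.0, -0.3]
finger_gap: 0.345
```

Call:
send_rows([
  [[-20, 20, -5], [0, -5.9, 0]],
  [[0, 30, 0], [0, 0, 0]],
  [[0, 0, 0], [0, 0, 0]],
  [[0, 0, 0], [0, 0, 0]],
  [[0, 0, 0], [0, 0, 0]],
])

```text
clock: 21.05
ee_pos: [0.583, -0.3561, 0.204]
ee_rot: [0.498, 0.503, -0.503, -0.496]
ft_force: [0.4, 0.4, -0.0]
finger_gap: 0.348
```

Run:
```python
from h import *
d=show('wrist','w8');P=cloud(d);h=cv2.cvtColor(d['color'],cv2.COLOR_RGB2HSV)
m=(cv2.inRange(h,(20,120,90),(35,255,255))>0)&(abs(P[...,2]-.013)<.008)&(np.hypot(P[...,0]-.587,P[...,1]+.357)<.08)
W=np.array([cast(d,u,v,.013)[:2] for v,u in np.argwhere(m)],np.float32)
if len(W): print(len(W),cv2.minAreaRect(W),W.min(0),W.max(0))
m=(abs(P[...,2]-.037)<.003)&(P[...,0]>.52)&(P[...,0]<.66)&(P[...,1]<-.09)&(P[...,1]>-.45)
W=P[m][:,:2];print('rim',len(W),np.percentile(W,[1,99],axis=0),cv2.minAreaRect(W.astype(np.float32)))
to([.587,-.357,.039],down(90.7)); q,r,s=pose(); print(q,s['finger_gap'],s['ft_force'],s['joint_positions'].round(2))
```

```text
2628 ((0.5871416330337524, -0.35713624954223633), (0.07466156780719757, 0.08557533472776413), 0.757196307182312) [ 0.5492611  -0.40027317] [ 0.6250304  -0.31407136]
rim 2757 [[ 0.53891866 -0.40765549]
 [ 0.63485462 -0.11325074]] ((0.5876055955886841, -0.2599451541900635), (0.09593178331851959, 0.29672572016716003), 0.7059429883956909)
clock 21.1 shift [ -0.7 165.4  -3.4]
rotvec deg [ 0.15  0.02 -0.09]
[ 0.58312698 -0.35612347  0.20437799] 0.3460589427145796 [-0.3223575   0.09019313 -0.65618584] [-0.57  0.5   1.31  0.    1.34 -2.15]
```

View pics/w8.png

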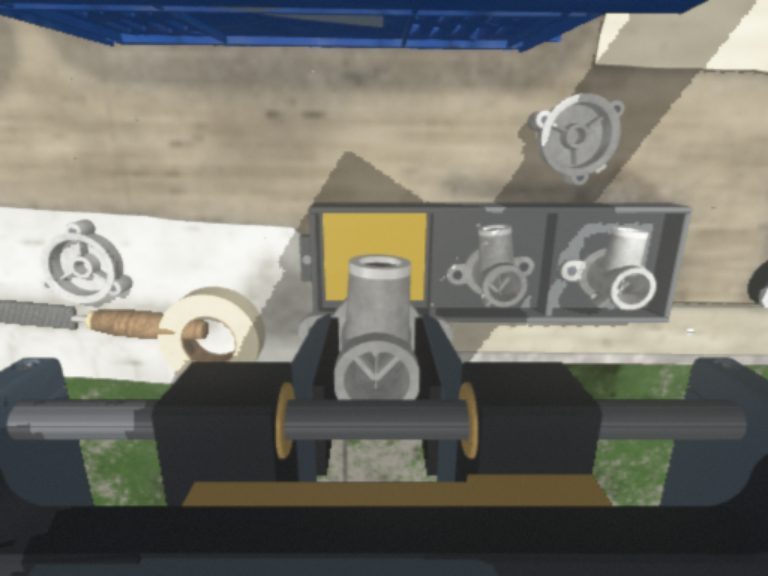

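Call:
send_rows([
  [[-1, 20, -14], [0, 0, 0]],
  [[0, 40, 0], [0, 0, 0]],
  [[0, 40, 0], [0, 0, 0]],
  [[0, 30, 0], [0, 0, 0]],
  [[0, 15, 0], [0, 0, 0]],
  [[0, 0, 0], [0, 0, 0]],
  [[0, 0, 0], [0, 0, 0]],
])

```text
clock: 21.8
ee_pos: [0.5977, -0.3578, 0.0595]
ee_rot: [0.498, 0.503, -0.503, -0.496]
ft_force: [-0.1, -0.5, -0.8]
finger_gap: 0.346
```

Run:
```python
from h import *
to([.597,-.357,.039],down(90.7)); q,r,s=pose(); print(q,s['finger_gap'],s['ft_force'])
```

```text
clock 21.8 shift [ 0.8 20.5  0.7]
rotvec deg [ 0.17 -0.02 -0.1 ]
[ 0.59765203 -0.35779595  0.05949622] 0.3460356476268782 [-0.1108918  -0.48046854 -0.79185524]
```

Call:
send_rows([
  [[0.5, 10, 0.5], [0, 0, 0]],
  [[0, 7, 0], [0, 0, 0]],
  [[0, 2, 0], [0, 0, 0]],
  [[0, 1, 0], [0, 0, 0]],
  [[0, 0, 0], [0, 0, 0]],
  [[0, 0, 0], [0, 0, 0]],
])

```text
clock: 22.4
ee_pos: [0.5961, -0.3569, 0.039]
ee_rot: [0.498, 0.503, -0.503, -0.497]
ft_force: [-1.1, 0.5, 4.9]
finger_gap: 0.348
```

Call:
send_rows([
  [[0, 0, 0], [0, 0, 0]],
  [[0, 0, 0], [0, 0, 0]],
  [[0, 0, 0], [0, 0, 0]],
  [[0, 0, 0], [0, 0, 0]],
  [[0, -10, 0], [0, 0, 0]],
  [[0, -30, 0], [0, 0, 0]],
  [[0, -40, 0], [0, 0, 0]],
  [[0, -45, 0], [0, 0, 0]],
  [[0, -45, 0], [0, 0, 0]],
  [[0, 0, 0], [0, 0, 0]],
  [[0, 0, 0], [0, 0, 0]],
], gripper=52)

```text
clock: 23.5
ee_pos: [0.5963, -0.357, 0.2095]
ee_rot: [0.498, 0.503, -0.503, -0.496]
ft_force: [0.1, -0.1, -0.9]
finger_gap: 0.572
```

Run:
```python
from el import *
d,P=elbow(.5965,-.357,.013); cv2.imwrite('pics/w9.png',cv2.cvtColor(d['color'],cv2.COLOR_RGB2BGR))
q,r,s=pose(); print(q,s['clock'],s['ft_force'])
```

```text
rim [ 0.59538704 -0.35639572] 0.016676442697644234 343 ztop 0.06449176294220996
tube 599 176.78069547225311
[ 0.59549292 -0.35648487  0.20734275] 23.55 [-0.90122705 -0.44633572 -0.68207612]
```

View pics/w9.png

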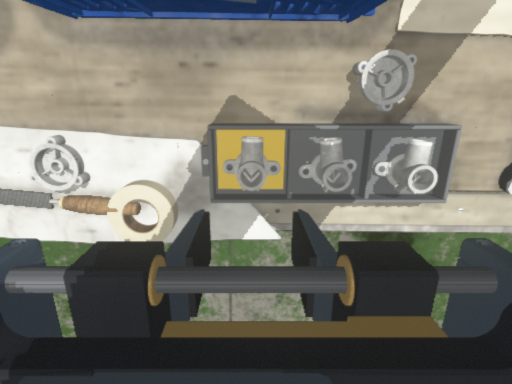

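The casting stands upright in the lined well, with its collar top at 64 mm against 63 mm expected. The other castings look untouched.

```bash
python3 -c "
from rig import bot
print(bot.close_job())"
```

```text
the job is handed in; nothing more can be done
None
```

The casting is stamped and stands upright in the yellow-lined well of the carrier. I handed the job in at about 23.6 s of the 72 s allowed.

- **Nest:** I stood the raw elbow between the rails with its pad facing the ram and let go. The camera showed it upright at 174.4°, against 174.9° for the press.
- **Lever:** I pushed it until it stopped moving. The wrist force rose from about 8 N to 18 N while the handle stayed put. I then followed it back, and the handle came to within 1 mm of where it started.
- **Carrier:** The last picture shows the casting inside the well, tube toward the robot, with the gripper clear. The collar top measured 64 mm, against 63 mm expected. Both finished castings are in their wells. The sanding block was still in its place in the picture taken after stamping, and I did not go near it after that.

**Disagreements:**
- After stamping, the collar measured about 2 mm nearer the ram than the stated seat of x = +2, close to the calibration error.
- Tube-direction readings varied by a few degrees because only part of the tube was visible.
- A force of about 5 N showed when I closed on the casting in the nest, and again when I set it down in the well.
- I did not see the stamp mark itself; I infer the stamping from the lever reaching its stop.

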